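# Open the rivet box with the lilac handle

## Robot

A 6-joint arm with a two-finger parallel gripper is mounted at the origin on the work surface. World frame = base frame: x ahead of the robot, y to its left, z up, the work surface at z = 0. Lengths are in m, angles in rad, forces in N, time in s.
With the tool pointing down it reaches from about 0.35 to 0.975 m from the base axis. Payload 4.9 kg.
Tool frame: the origin (TCP) lies at the very end of the fingers, on their centre line; the grasp point (between the pads) lies 19 mm behind it; x points along the fingers, y is the direction in which the jaws open and shut, and the axes are right-handed (so a half turn about x gives the same grasp; the last joint's range is limited). The gripper opens to 85 mm and grips with 20 to 120 N. Pads are 22 mm wide; open, the fingers measure 114 mm over their backs; the gripper's body (76 mm by 85 mm) begins 54 mm behind the grasp point. The pads swing forward as they close: fully open they stand 13 mm farther back than shut.
Start: joints at [1.051, 0.053, 1.613, -0, 1.476, -0.119], TCP at [0.244, 0.575, 0.231] pointing down, gripper open.
Joint ranges: [-3.01, 3.01], [-1.01, 2.22], [0.06, 2.58], [-1.02, 4.17], [0.09, 2.62], [-3.14, 3.14]. Speed limits (rad/s): [2.57, 2.57, 3.14, 3.14, 3.14, 3.14].

## Interface

Orientations are given as a rotation vector (axis times angle).
In Python, from station import ctrl, get_image, calibration, finish_job, search_frame, cut_out, mark_of gives the robot as it stands. The module is installed in compiled form; this text tells all that it offers.
- The arm moves only by the tool arm_command, never from a script. Its argument "plan" is a list that holds one entry, the list of rows, each a list of 7 numbers: the shift along the tool's x, y, z in m, then the turn, a rotation vector about the tool's x, y, z in degrees, then the finger opening in m, from 0 to 0.0854. A call has 1 to 20 rows; each row shifts and turns the pose as measured when the row begins, along the tool's axes as they then stand; what a row does not reach is not made up. A row lasts 1/12 s, in which the tool goes at most 41.7 mm and 7.16 degrees, less where a joint would pass 70% of its speed; a pose out of reach is approached as far as the arm can. A call with a gripper value outside its range is refused whole. The fingers move at their own pace and stop on an object; "squeeze" is the grip in N (left out, the last holds). Time passes only in rows, so rows that do not move let the fingers close. It gives the time, the measured TCP pose, the force and the opening at its end, in the units of the state.
- ctrl.get_obs(): the state, without advancing time (a new reading comes with each control period).
- get_image(name): name is "scene" or "top" or "wrist"; returns the picture (420x560x3 uint8, red, green, blue); there is no depth.
- calibration(name): a dict with "fx", "fy", "cx", "cy" (pixels), "cam_to_world" (4x4, takes a point from camera to world coordinates); the wrist camera has in their place "hand_eye" (4x4, takes a point from camera to tool coordinates, whose origin is the TCP and whose axes are the tool frame's). Camera axes: x right, y down, z forward; pixel columns grow to the right and rows downward; lengths in m; the calibration is good to about 2 mm. A picture is of the moment at which its call begins: read the wrist's pose just before it. calibration takes no time and is no camera call.
- finish_job(): hands the job in, once; it reports no verdict.
Trained networks look in the newest picture that a camera, given by its name, has taken for a name from the list of things; names that differ only in an ending like _2 or _b are one class to them, and where a whole thing is asked for, a point or a joint stands for the part that bears it (a point fixed in the world has none). Each returns a list of dicts, best first, with "conf" (0 to 1); they miss things now and then, are a little off and sometimes report something else, mostly with a low value. They report only what shows in the picture. A call takes as long as a camera call. They do not tell look-alikes from the thing itself.
- search_frame(camera, thing): "at" ([x, y, z] in m, in the coordinates of the camera as it stood for that picture, good to about 4 mm: the middle of the surface that is visible of it).
- cut_out(camera, thing): "mask" (420x560 bool, what is visible of it).
- mark_of(camera, thing): "at" ([x, y, z] in m, in the coordinates of the camera as it stood for that picture, good to about 4 mm: a listed point, or the origin of a listed thing).
The state is a dict: "t": time; "q": joint angles; "dq": joint speeds; "effort": joint torques, N m; "tool_pos": TCP position; "tool_rot": TCP orientation; "contact_force": force on the tool from outside, world axes, zero at the start; "wrist_torque": the same for the moment, N m; "opening": finger opening in m.
Only numpy, scipy, OpenCV 4.12 (cv2) and the standard library are available. Lean on these libraries where they do the work, as an engineer would, in place of code of your own. Each camera call takes 0.05 s, during which the arm holds its last target. There are 200 camera calls.

## Task

Open the bamboo rivet box whose lid has the lilac handle: lift the handle end of the lid over the stop lip, slide the lid out of its grooves towards that end, and lay it flat, handle up, on the square bamboo board with the gold ring. Set it down rather than dropping it, and leave the lid with the teal handle where it is.

Things in the scene. Friction and masses are not known exactly. Their poses are not given: they have to be found in the camera images.
- lilac_box: Fixed bamboo box 142 (x) x 100 x 60 mm high. Origin: underside centre. At its -x end: lilac tag and a stop lip 5 mm higher than the lid's underside (40 mm up). Grooves over the +x half hold the lid's edges, 9 mm free above it (roof tops 60 mm up; walls elsewhere 46). Raise the handle 7 to 13 mm, level or tipping (more jams), slide the lid 65 mm or more along -x; then it is free to lift.
- lilac_lid (a point): Slab centre of the loose lid, 124 (x) x 84 x 6 mm, 60 g, 43 mm above the table when shut, axes as the box's. Its handle, a lilac block 34 (x) x 14 (y) x 44 mm high, stands on the slab near its -x end: block centre 40 mm to -x and 25 mm above this point, block top 47 mm above. Pinch the block from above across its 14 mm, fingertips clear of the slab (top 3 mm above this point).
- teal_lid (a point): The same point on the lid of a second, equal box, whose handle block and tag are teal; a bystander to leave alone.
- board: Square bamboo board fixed to the table, 190 x 190 x 12 mm, with a thin gold ring (64 mm across) in its middle. Origin: centre of its underside; z up; x and y along its sides. The lid goes on its bare top, either way round.
Things that resemble listed ones, but are neither listed nor needed, are in the scene too. What is shaped like the part that bears lilac_lid but green is not meant.

How it is judged:
By the outcome, as a careful person would: the job done as asked, in the order asked, and still so for the second after the job is handed in, with the robot touching nothing.
It also fails if it takes over 38 s, if anything falls off the work surface, if the arm or the gripper's body presses on something with over 40 N, if the wrist force passes 120 N, or if a joint passes its speed limit or range.

## Working session

There is one attempt and no reset: what is moved stays moved. The work goes in short steps, Python scripts to look and compute and a tool call to move; the robot and the scene stay as the last step left them, time stands still between calls to the robot, and variables do not carry over. Pictures are saved under pics/ and viewed, about 8 in all and at most 12, crops included, and the job is handed in when it is done.

Besides the shell and the picture viewer there is one more tool, called after "Call:" as a command line: name --argument value ..., lists and objects as JSON in quotes. arm_command: Moves the arm, as the interface text tells. Its arguments: {"type":"object","properties":{"plan":{"type":"array","items":{"type":"array","items":{"type":"array","items":{"type":"number"}}}},"squeeze":{"type":"number"}},"required":["plan"]}

```bash
mkdir -p pics; cat > h.py <<'E'
import numpy as np, cv2
from scipy.spatial.transform import Rotation as R
from station import *
def T(cam,obs=None):
    c=calibration(cam)
    if cam!='wrist': return np.array(c['cam_to_world'])
    o=obs or ctrl.get_obs(); M=np.eye(4); M[:3,:3]=R.from_rotvec(o['tool_rot']).as_matrix(); M[:3,3]=o['tool_pos']
    return M@np.array(c['hand_eye'])
def w(M,p): return (M@np.r_[p,1])[:3]
def px(cam,M,P):
    c=calibration(cam); q=np.linalg.inv(M)@np.r_[P,1]; return np.array([c['fx']*q[0]/q[2]+c['cx'],c['fy']*q[1]/q[2]+c['cy']])
def ray(cam,M,uv,z):
    c=calibration(cam); d=M[:3,:3]@np.array([(uv[0]-c['cx'])/c['fx'],(uv[1]-c['cy'])/c['fy'],1]); o=M[:3,3]; return o+d*(z-o[2])/d[2]
def save(n,im): cv2.imwrite('pics/'+n,im[:,:,::-1])
E
python3 - <<'E'
from h import *
ims=[]
o=ctrl.get_obs(); print(o['t'],o['tool_pos'],R.from_rotvec(o['tool_rot']).as_matrix().round(3).tolist())
for c in ['scene','top']:
    M=T(c); im=get_image(c); save(c+'1.png',im)
    for th in ['lilac_lid','teal_lid','board','lilac_box']:
        for f in (mark_of,search_frame):
            for d in f(c,th): P=w(M,d['at']); print(c,th,f.__name__,round(d['conf'],2),P.round(3),px(c,M,P).round())
E
```

```text
0.0 [0.24353549 0.57494623 0.23008675] [[-0.001, 0.39, 0.921], [-0.002, 0.921, -0.39], [-1.0, -0.002, -0.0]]
scene lilac_lid call 0.81 [ 0.58  -0.271  0.047] [170. 211.]
scene lilac_lid call 0.66 [ 0.371 -0.083  0.   ] [279. 187.]
scene lilac_lid call 0.96 [ 0.572 -0.274  0.05 ] [170. 207.]
scene lilac_lid call 0.67 [ 0.383 -0.08   0.003] [278. 190.]
scene teal_lid call 0.88 [0.585 0.273 0.041] [400. 295.]
scene teal_lid call 0.93 [0.58 0.27 0.04] [398. 292.]
scene board call 0.61 [0.615 0.017 0.012] [277. 272.]
scene lilac_box call 0.57 [ 0.582 -0.272 -0.001] [173. 224.]
scene lilac_box call 0.84 [ 0.631 -0.235  0.045] [171. 232.]
top lilac_lid call 0.87 [ 0.368 -0.083  0.003] [335. 283.]
top lilac_lid call 0.59 [ 0.58  -0.265  0.041] [433. 171.]
top lilac_lid call 0.85 [ 0.371 -0.082  0.008] [334. 281.]
top lilac_lid call 0.55 [ 0.574 -0.267  0.044] [434. 174.]
top teal_lid call 0.73 [0.585 0.271 0.038] [150. 164.]
top teal_lid call 0.82 [0.578 0.267 0.043] [151. 167.]
top board call 0.96 [ 0.602  0.018 -0.005] [284. 164.]
top board call 0.58 [0.598 0.018 0.008] [284. 164.]
top lilac_box call 0.97 [ 0.578 -0.268 -0.003] [427. 178.]
top lilac_box call 0.85 [ 0.586 -0.24   0.042] [419. 168.]
```

View pics/top1.png

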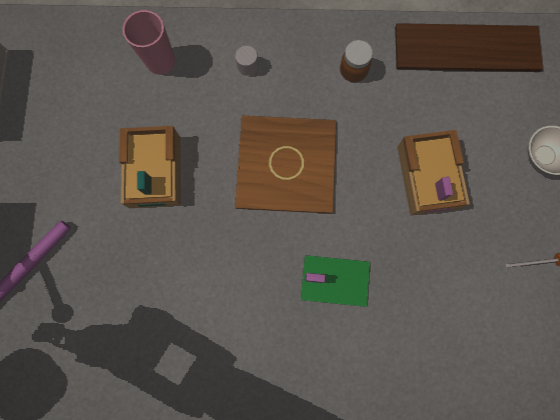

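View pics/scene1.png

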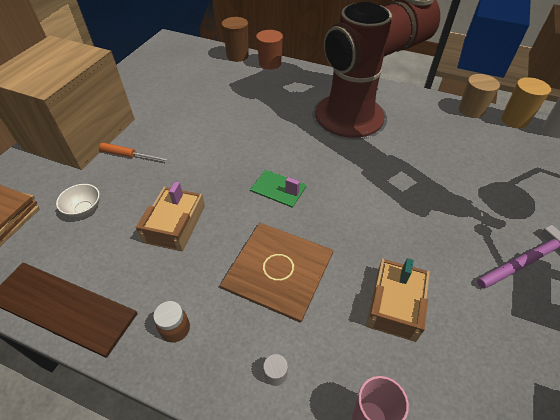

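Candidates for lilac_lid in the top view: the lid in the box at (433,171), the green slab with a lilac handle at (335,280), and the teal-handled box at (150,164). By the description it's the bamboo box at (433,171). I'll move over it and confirm with a close wrist view.

Call:
arm_command --plan '[[[0, -0.03, 0.0272, 0, 0, 0, 0.0854], [0, -0.03, 0.0272, 0, 0, 0, 0.0854], [0, -0.03, 0.0272, 0, 0, 0, 0.0854], [0, -0.03, 0.0272, 0, 0, 0, 0.0854], [0, -0.03, 0.0272, 0, 0, 0, 0.0854], [0, -0.03, 0.0272, 0, 0, 0, 0.0854], [0, -0.03, 0.0272, 0, 0, 0, 0.0854], [0, -0.03, 0.0272, 0, 0, 0, 0.0854], [0, -0.03, 0.0272, 0, 0, 0, 0.0854], [0, -0.03, 0.0272, 0, 0, 0, 0.0854], [0, -0.03, 0.0272, 0, 0, 0, 0.0854], [0, -0.03, 0.0272, 0, 0, 0, 0.0854], [0, -0.03, 0.0272, 0, 0, 0, 0.0854], [0, -0.03, 0.0272, 0, 0, 0, 0.0854], [0, -0.03, 0.0272, 0, 0, 0, 0.0854], [0, -0.03, 0.0272, 0, 0, 0, 0.0854], [0, 0, 0, -7, 0, 0, 0.0854], [0, 0, 0, -7, 0, 0, 0.0854], [0, 0, 0, -7, 0, 0, 0.0854], [0, 0, 0, -7, 0, 0, 0.0854]]]'

```text
t: 2.57
tool_pos: [0.4647, -0.059, 0.2332]
tool_rot: [-0.086, 1.556, 0.083]
contact_force: [-0.4, -0.3, -0.6]
opening: 0.0854
```

```bash
python3 - <<'E'
from h import *
o=ctrl.get_obs(); m=R.from_rotvec(o['tool_rot']).as_matrix(); print(o['t'],o['tool_pos'],m.round(3).tolist(),o['q'])
M=T('wrist',o); save('w1.png',get_image('wrist'))
for th in ['lilac_lid','lilac_box','board']:
    for d in mark_of('wrist',th): P=w(M,d['at']); print(th,round(d['conf'],2),P.round(3),px('wrist',M,P).round())
print(calibration('wrist'))
E
```

```text
2.5667 [ 0.46474399 -0.0590459   0.23320382] [[0.013, -0.108, 0.994], [-0.001, 0.994, 0.108], [-1.0, -0.002, 0.013]] [-0.2871067  -0.3481822   1.96909634  0.00278384  1.50785333 -1.96581202]
lilac_lid 0.7 [ 0.375 -0.082  0.001] [264.  85.]
lilac_lid 0.69 [ 0.578 -0.268  0.046] [ 76. 259.]
board 0.76 [0.602 0.015 0.003] [322. 282.]
{'fx': 331.9532139757532, 'fy': 331.9532139757532, 'cx': 275.5100939584137, 'cy': 206.47609973367713, 'hand_eye': array([[-4.62396447e-07, -2.95692004e-01,  9.55283329e-01,
        -1.42682035e-01],
       [ 9.99999812e-01,  5.86133636e-04,  1.81911921e-04,
        -5.27592861e-04],
       [-6.13713591e-04,  9.55283149e-01,  2.95691948e-01,
        -7.53970297e-02],
       [ 0.00000000e+00,  0.00000000e+00,  0.00000000e+00,
         1.00000000e+00]])}
```

View pics/w1.png

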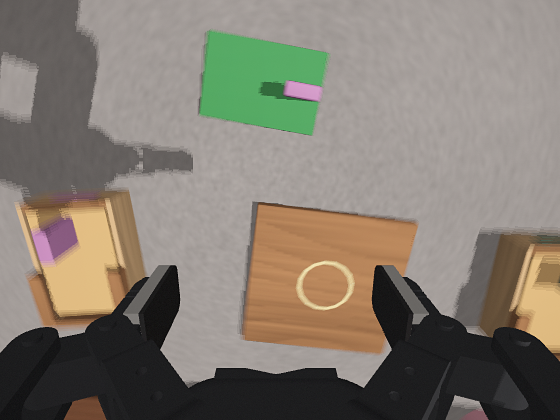

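Call:
arm_command --plan '[[[0.003, -0.036, 0.002, 0, 0.75, 0, 0.0854], [0.003, -0.036, 0.002, 0, 0, 0, 0.0854], [0.003, -0.036, 0.002, 0, 0, 0, 0.0854], [0.003, -0.036, 0.002, 0, 0, 0, 0.0854], [0.003, -0.036, 0.002, 0, 0, 0, 0.0854], [0.003, -0.035, 0.002, 0, 0, 0, 0.0854], [0, 0, 0, 0, 0, 0, 0.0854]]]'

```text
t: 3.35
tool_pos: [0.5001, -0.2761, 0.2163]
tool_rot: [-0.074, 1.565, 0.069]
contact_force: [-1.7, 0.7, 0.3]
opening: 0.0854
```

```bash
python3 - <<'E'
from h import *
o=ctrl.get_obs(); m=R.from_rotvec(o['tool_rot']).as_matrix(); print(o['t'],o['tool_pos'],m.round(3).tolist())
M=T('wrist',o); im=get_image('wrist'); save('w2.png',im)
for th in ['lilac_lid','lilac_box','board']:
    for d in mark_of('wrist',th): P=w(M,d['at']); print(th,round(d['conf'],2),P.round(3),px('wrist',M,P).round())
# lilac mask
hsv=cv2.cvtColor(im,cv2.COLOR_RGB2HSV); k=cv2.inRange(hsv,(130,50,60),(165,255,255))
n,l,s,c=cv2.connectedComponentsWithStats(k); 
for i in range(1,n):
    if s[i,4]>60:
        ct=cv2.findContours((l==i).astype('uint8'),0,2)[0][0]; print(s[i],cv2.approxPolyDP(ct,3,True)[:,0].tolist())
E
```

```text
3.35 [ 0.50012911 -0.27611517  0.21625098] [[0.005, -0.091, 0.996], [-0.003, 0.996, 0.091], [-1.0, -0.004, 0.005]]
lilac_lid 0.67 [ 0.372 -0.078  0.001] [487.  67.]
lilac_lid 0.59 [ 0.579 -0.269  0.046] [276. 258.]
board 0.67 [0.601 0.014 0.004] [509. 280.]
[ 508   62   52   25 1041] [[559, 64], [513, 67], [508, 80], [536, 86], [559, 85]]
[250 185  48   7 197] [[297, 185], [257, 187], [250, 191], [294, 189]]
[267 209  18  50 714] [[280, 209], [269, 210], [270, 258], [284, 256]]
```

View pics/w2.png

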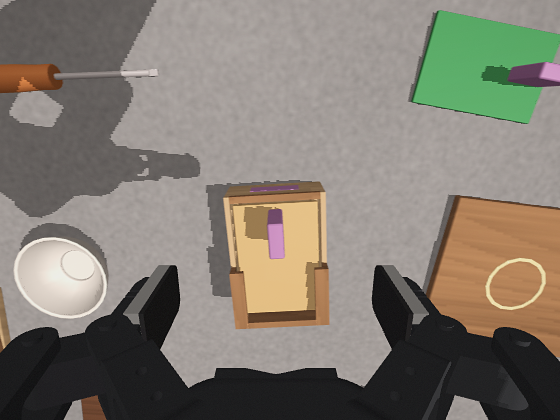

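```bash
python3 - <<'E'
from h import *
M=T('wrist'); 
im=cv2.imread('pics/w2.png')[170:340,200:350]; cv2.imwrite('pics/w2c.png',cv2.resize(im,None,fx=3.5,fy=3.5,interpolation=cv2.INTER_CUBIC))
for uv,z in [((270,258),.09),((284,256),.09),((268,226),.09),((281,225),.09),((236,327),.06),((328,323),.06),((226,197),.046),((324,193),.046)]:
    print(uv,ray('wrist',M,uv,z).round(4))
E
```

```text
(270, 258) [ 0.5577 -0.2705  0.09  ]
(284, 256) [ 0.5545 -0.2583  0.09  ]
(268, 226) [ 0.5274 -0.2751  0.09  ]
(281, 225) [ 0.5253 -0.264   0.09  ]
(236, 327) [ 0.657  -0.2982  0.06  ]
(328, 323) [ 0.6423 -0.2012  0.06  ]
(226, 197) [ 0.518  -0.3184  0.046 ]
(324, 193) [ 0.5045 -0.2233  0.046 ]
```

View pics/w2c.png

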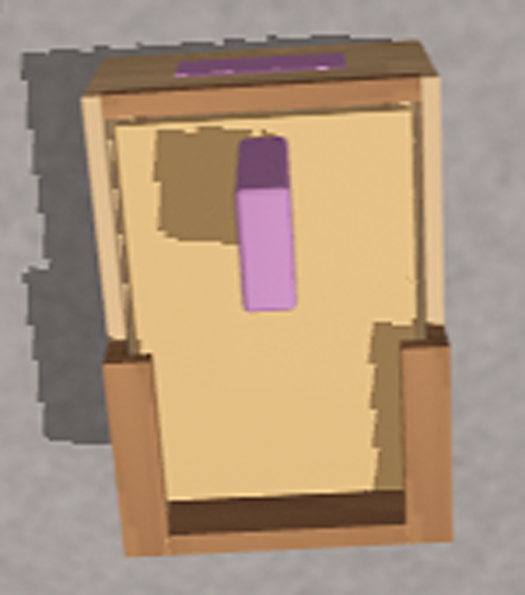

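The crop confirms the choice: bamboo lid, lilac handle with its top centre at about (276,241), and a lilac tag on the near end. Yaw is about 8.5°. Next I'll move above the handle.

Call:
arm_command --plan '[[[0.02, 0.001, 0.008, -3.3, 0, 0, 0.06], [0.02, 0.0005, 0.0083, 0, 0, 0, 0.06], [0.02, 0.0005, 0.0083, 0, 0, 0, 0.06], [0.02, 0.0005, 0.0083, 0, 0, 0, 0.06], [0.016, 0.0005, 0.0083, 0, 0, 0, 0.06], [0, 0, 0, 0, 0, 0, 0.06]]]'

```text
t: 4.05
tool_pos: [0.5454, -0.2532, 0.1242]
tool_rot: [-0.134, 1.553, 0.123]
contact_force: [-0.3, 0.9, 0.2]
opening: 0.0601
```

```bash
python3 - <<'E'
from h import *
o=ctrl.get_obs(); m=R.from_rotvec(o['tool_rot']).as_matrix(); print(o['t'],o['tool_pos'],m.round(3).tolist(),o['opening'])
M=T('wrist',o); im=get_image('wrist'); save('w3.png',im)
hsv=cv2.cvtColor(im,cv2.COLOR_RGB2HSV); k=cv2.inRange(hsv,(130,50,60),(165,255,255))
n,l,s,c=cv2.connectedComponentsWithStats(k)
for i in range(1,n):
    if s[i,4]>300:
        ct=cv2.findContours((l==i).astype('uint8'),0,2)[0][0]; a=cv2.approxPolyDP(ct,3,True)[:,0]; print(s[i])
        for p in a: print(p,ray('wrist',M,p,.09).round(4))
E
```

```text
4.05 [ 0.54543658 -0.25319332  0.12417334] [[0.015, -0.163, 0.986], [-0.006, 0.987, 0.163], [-1.0, -0.008, 0.014]] 0.060117838938876546
[ 231  182   28   71 1820]
[240 182] [ 0.5149 -0.2786  0.09  ]
[231 200] [ 0.5259 -0.2822  0.09  ]
[232 250] [ 0.556  -0.2779  0.09  ]
[254 252] [ 0.5551 -0.2651  0.09  ]
[258 183] [ 0.5139 -0.2689  0.09  ]
```

View pics/w3.png

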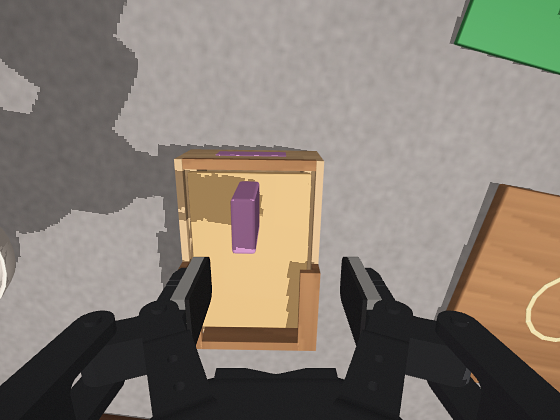

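Call:
arm_command --plan '[[[0, -0.009, -0.0044, 0, 0.85, 0.45, 0.06], [0, -0.009, -0.0043, 0, 0, 0, 0.06], [0, 0, 0, 0, 0, 0, 0.06], [0, 0, 0, 0, 0, 0, 0.06]]]'

```text
t: 4.43
tool_pos: [0.5405, -0.274, 0.1313]
tool_rot: [-0.135, 1.564, 0.127]
contact_force: [-0.4, -0.5, 0.6]
opening: 0.06
```

```bash
python3 - <<'E'
from h import *
o=ctrl.get_obs(); m=R.from_rotvec(o['tool_rot']).as_matrix(); print(o['t'],o['tool_pos'],m.round(3).tolist(),max(abs(np.array(o['dq']))))
M=T('wrist',o); im=get_image('wrist'); save('w4.png',im)
hsv=cv2.cvtColor(im,cv2.COLOR_RGB2HSV); k=cv2.inRange(hsv,(130,50,60),(165,255,255))
n,l,s,c=cv2.connectedComponentsWithStats(k)
for i in range(1,n):
    if s[i,4]>300:
        ct=cv2.findContours((l==i).astype('uint8'),0,2)[0][0]; a=cv2.approxPolyDP(ct,2.5,True)[:,0]; print(s[i])
        for p in a: print(p,ray('wrist',M,p,.09).round(4))
for d in mark_of('wrist','lilac_lid'): print(d['conf'],w(M,d['at']).round(4))
cv2.imwrite('pics/w4c.png',cv2.resize(im[130:370,130:370,::-1],None,fx=2.5,fy=2.5,interpolation=cv2.INTER_CUBIC))
E
```

```text
4.4333 [ 0.54054646 -0.27399829  0.13130551] [[0.003, -0.166, 0.986], [-0.005, 0.986, 0.166], [-1.0, -0.005, 0.003]] 0.023423811426928978
[ 266  192   23   69 1497]
[269 192] [ 0.5146 -0.2829  0.09  ]
[266 259] [ 0.5566 -0.2779  0.09  ]
[286 260] [ 0.5552 -0.2657  0.09  ]
[286 194] [ 0.5141 -0.2731  0.09  ]
0.79 [ 0.5782 -0.2717  0.0422]
```

View pics/w4c.png

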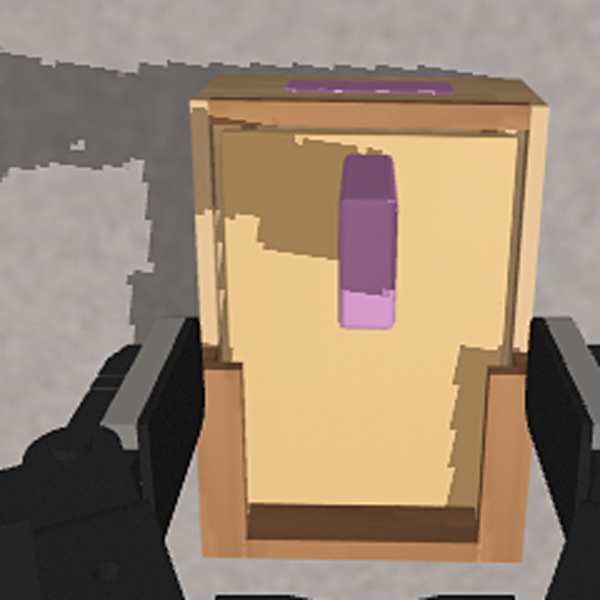

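Call:
arm_command --plan '[[[0.02, 0, -0.001, 0, 0, 0, 0.06], [0.02, 0, 0, 0, 0, 0, 0.06], [0.018, 0, 0, 0, 0, 0, 0.06], [0.008, 0, 0, 0, 0, 0, 0.06], [0, 0, 0, 0, 0, 0, 0.06], [0, 0, 0, 0, 0, 0, 0.06]]]'

```text
t: 5.03
tool_pos: [0.542, -0.277, 0.0684]
tool_rot: [-0.137, 1.557, 0.121]
contact_force: [-0.2, 0.5, -0.3]
opening: 0.06
```

```bash
python3 - <<'E'
from h import *
o=ctrl.get_obs(); m=R.from_rotvec(o['tool_rot']).as_matrix(); print(o['t'],o['tool_pos'],m.round(3).tolist(),max(abs(np.array(o['dq']))),o['contact_force'])
E
```

```text
5.0333 [ 0.54203876 -0.27698567  0.06839507] [[0.011, -0.164, 0.986], [-0.01, 0.986, 0.164], [-1.0, -0.011, 0.009]] 0.004071833944907108 [-0.23157229  0.50828811 -0.27022955]
```

Call:
arm_command --plan '[[[0.007, 0.0028, -0.0026, 0, 0.6, 0.6, 0.06], [0.006, 0, 0, 0, 0, 0, 0.06], [0, 0, 0, 0, 0, 0, 0.06], [0, 0, 0, 0, 0, 0, 0.06]]]'

```text
t: 5.37
tool_pos: [0.5405, -0.2756, 0.0576]
tool_rot: [-0.132, 1.565, 0.127]
contact_force: [-0.4, 0.1, 0.5]
opening: 0.0602
```

```bash
cat > s.py <<'E'
from h import *
o=ctrl.get_obs(); m=R.from_rotvec(o['tool_rot']).as_matrix(); print(o['t'],o['tool_pos'].round(4),m.round(3).tolist(),o['contact_force'].round(1),o['wrist_torque'].round(2),o['opening'])
E
python3 s.py
```

```text
5.3667 [ 0.5405 -0.2756  0.0576] [[0.002, -0.164, 0.986], [-0.003, 0.986, 0.164], [-1.0, -0.003, 0.001]] [-0.4  0.1  0.5] [-0.06 -0.03 -0.02] 0.060204964836076354
```

Call:
arm_command --plan '[[[0, 0, 0, 0, 0, 0, 0.005], [0, 0, 0, 0, 0, 0, 0.005], [0, 0, 0, 0, 0, 0, 0.005], [0, 0, 0, 0, 0, 0, 0.005], [0, 0, 0, 0, 0, 0, 0.005], [0, 0, 0, 0, 0, 0, 0.005], [0, 0, 0, 0, 0, 0, 0.005], [0, 0, 0, 0, 0, 0, 0.005], [0, 0, 0, 0, 0, 0, 0.005], [0, 0, 0, 0, 0, 0, 0.005]]]' --squeeze 40

```text
t: 6.2
tool_pos: [0.5413, -0.2759, 0.0592]
tool_rot: [-0.133, 1.563, 0.126]
contact_force: [-0.4, 1.0, 0.0]
opening: 0.0136
```

```bash
python3 s.py
```

```text
6.2 [ 0.5413 -0.2759  0.0592] [[0.004, -0.164, 0.986], [-0.004, 0.986, 0.164], [-1.0, -0.005, 0.003]] [-0.4  1.   0. ] [0.01 0.04 0.05] 0.013554176753466124
```

Call:
arm_command --plan '[[[-0.003, 0, 0, 0, 0, 0, 0.005], [-0.003, 0, 0, 0, 0, 0, 0.005], [-0.001, 0, 0, 0, 0, 0, 0.005], [0, 0, 0, 0, 0, 0, 0.005]]]'

```text
t: 6.53
tool_pos: [0.541, -0.2758, 0.0665]
tool_rot: [-0.132, 1.564, 0.126]
contact_force: [1.1, 0.2, -1.1]
opening: 0.0136
```

```bash
python3 s.py
```

```text
6.5333 [ 0.541  -0.2758  0.0665] [[0.003, -0.164, 0.986], [-0.004, 0.986, 0.164], [-1.0, -0.004, 0.002]] [ 1.1  0.2 -1.1] [-0.01  0.01 -0.03] 0.013628168396411925
```

```bash
python3 - <<'E'
from h import *
im=get_image('wrist')
cv2.imwrite('pics/w5c.png',cv2.resize(im[150:370,150:410,::-1],None,fx=2.5,fy=2.5,interpolation=cv2.INTER_CUBIC))
E
python3 s.py
```

```text
6.5833 [ 0.541  -0.2758  0.0665] [[0.003, -0.164, 0.986], [-0.004, 0.986, 0.164], [-1.0, -0.004, 0.003]] [ 0.3 -0.  -0.1] [-0.03 -0.01  0.02] 0.013486219199133313
```

View pics/w5c.png

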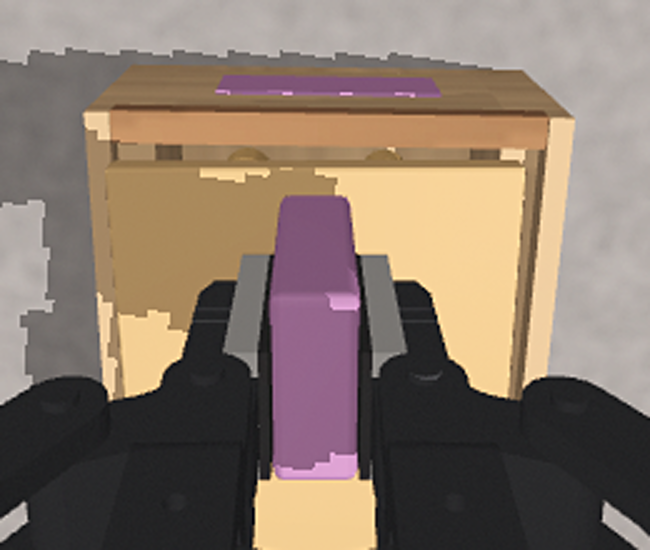

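Opening is 13.5 mm on the block and the lid's handle end is visibly clear above the lip. The wrist force is about zero. Next I'll slide it.

Call:
arm_command --plan '[[[0, 0, -0.007, 0, 0, 0, 0.005], [0, 0, -0.008, 0, 0, 0, 0.005], [0, 0, -0.008, 0, 0, 0, 0.005], [0, 0, 0, 0, 0, 0, 0.005]]]'

```text
t: 6.92
tool_pos: [0.516, -0.2797, 0.0661]
tool_rot: [-0.133, 1.565, 0.127]
contact_force: [-0.4, -0.4, -0.8]
opening: 0.0133
```

```bash
python3 s.py
```

```text
6.9167 [ 0.516  -0.2797  0.0661] [[0.002, -0.165, 0.986], [-0.004, 0.986, 0.165], [-1.0, -0.004, 0.002]] [-0.4 -0.4 -0.8] [-0.    0.04 -0.01] 0.013274510558944071
```

Smooth, with negligible force. I'll slide about 55 mm more.

Call:
arm_command --plan '[[[0, 0, -0.008, 0, 0, 0, 0.005], [0, 0, -0.009, 0, 0, 0, 0.005], [0, 0, -0.009, 0, 0, 0, 0.005], [0, 0, -0.009, 0, 0, 0, 0.005], [0, 0, -0.009, 0, 0, 0, 0.005], [0, 0, -0.009, 0, 0, 0, 0.005], [0, 0, -0.008, 0, 0, 0, 0.005], [0, 0, 0, 0, 0, 0, 0.005]]]'

```text
t: 7.58
tool_pos: [0.4476, -0.2907, 0.0655]
tool_rot: [-0.131, 1.566, 0.126]
contact_force: [0.4, -0.1, -0.1]
opening: 0.0135
```

```bash
python3 s.py
```

```text
7.5833 [ 0.4476 -0.2907  0.0655] [[0.001, -0.163, 0.987], [-0.003, 0.987, 0.163], [-1.0, -0.003, 0.001]] [ 0.4 -0.1 -0.1] [-0.08  0.02  0.01] 0.013531516059485786
```

Call:
arm_command --plan '[[[-0.012, 0, 0, 0, 0, 0, 0.005], [-0.02, 0, 0, 0, 0, 0, 0.005], [-0.02, 0, 0, 0, 0, 0, 0.005], [-0.02, 0, 0, 0, 0, 0, 0.005], [-0.01, 0, 0, 0, 0, 0, 0.005], [0, 0.014, 0.008, 0, 0, 0, 0.005], [0, 0.028, 0.016, 0, 0, 0, 0.005], [0, 0.028, 0.016, 0, 0, 0, 0.005], [0, 0.028, 0.016, 0, 0, 0, 0.005], [0, 0.028, 0.016, 0, 0, 0, 0.005], [0, 0.028, 0.016, 0, 0, 0, 0.005], [0, 0.028, 0.016, 0, 0, 0, 0.005], [0, 0.028, 0.016, 0, 0, 0, 0.005], [0, 0.028, 0.016, 0, 0, 0, 0.005], [0, 0.02, 0.012, 0, 0, 0, 0.005], [0, 0.012, 0.008, 0, 0, 0, 0.005], [0, 0, 0, 0, 0, 0, 0.005]]]'

```text
t: 9.0
tool_pos: [0.5674, 0.0139, 0.1638]
tool_rot: [-0.134, 1.55, 0.12]
contact_force: [-0.5, -0.5, -1.2]
opening: 0.0131
```

```bash
python3 s.py; python3 - <<'E'
from h import *
# board yaw from first top picture
M=T('top')
P=[ray('top',M,p,.012)[:2].round(4) for p in [(241,117),(336,121),(334,213),(236,209)]]
print(P,np.mean(P,0))
M=T('wrist'); im=get_image('wrist'); save('w6.png',im); top=get_image('top'); save('t2.png',top)
for c in ('wrist','top'):
  for d in mark_of(c,'board')+mark_of(c,'lilac_lid'): print(c,d['conf'],w(T(c),d['at']).round(4))
cv2.imwrite('pics/t2w6.png',np.vstack([cv2.resize(top[80:320,100:500],(700,420)),im[240:420]if 0 else np.pad(cv2.resize(im,(240,180)),((0,0),(0,460),(0,0)))])[:,:,::-1])
E
```

```text
9.0 [0.5674 0.0139 0.1638] [[0.017, -0.161, 0.987], [-0.008, 0.987, 0.161], [-1.0, -0.01, 0.016]] [-0.5 -0.5 -1.2] [0.01 0.01 0.02] 0.013115923111815598
[array([0.6936, 0.1049]), array([ 0.6886, -0.0855]), array([ 0.5012, -0.081 ]), array([0.5057, 0.1075])] [0.597275 0.011475]
wrist 0.78 [0.599  0.0103 0.0019]
top 0.7 [ 0.3716 -0.0834  0.0044]
```

View pics/t2w6.png

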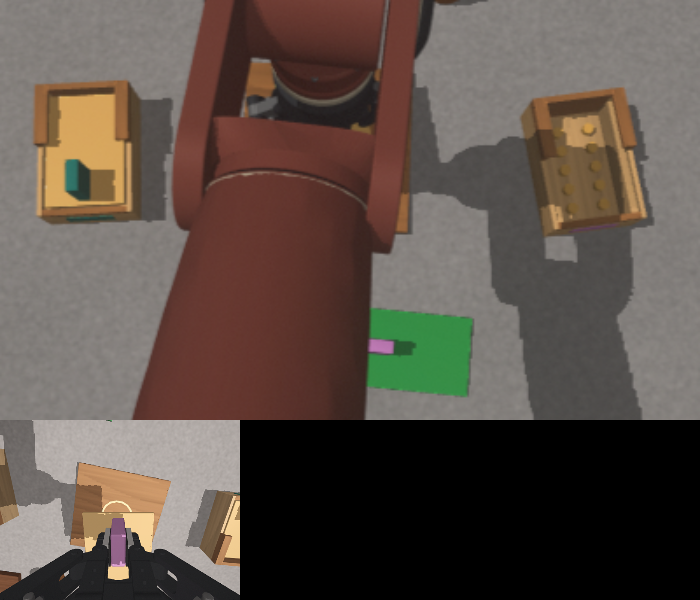

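Call:
arm_command --plan '[[[0, 0, 0, 5, 0.7, 0.3, 0.005], [0, 0, 0, 5, 0, 0, 0.005], [0.015, -0.001, -0.004, 0.5, 0, 0, 0.005], [0.02, 0, -0.003, 0, 0, 0, 0.005], [0.02, 0, 0, 0, 0, 0, 0.005], [0.02, 0, 0, 0, 0, 0, 0.005], [0.012, 0, 0, 0, 0, 0, 0.005], [0, 0, 0, 0, 0, 0, 0.005], [0, 0, 0, 0, 0, 0, 0.005]]]'

```text
t: 10.05
tool_pos: [0.5592, -0.0003, 0.0758]
tool_rot: [0.034, 1.563, -0.044]
contact_force: [-0.1, 0.7, -0.5]
opening: 0.0134
```

```bash
python3 s.py
```

```text
10.05 [ 5.592e-01 -3.000e-04  7.580e-02] [[0.008, 0.05, 0.999], [-0.006, 0.999, -0.05], [-1.0, -0.006, 0.008]] [-0.1  0.7 -0.5] [-0.02  0.   -0.02] 0.013362048171996418
```

Call:
arm_command --plan '[[[0, 0.006, 0, -1.6, 0.3, 0.1, 0.005], [0.008, 0.006, 0, 0, 0, 0, 0.005], [0.012, 0, 0, 0, 0, 0, 0.005], [0.01, 0, 0, 0, 0, 0, 0.005], [0, 0, 0, 0, 0, 0, 0.005], [0, 0, 0, 0, 0, 0, 0.005]]]'

```text
t: 10.55
tool_pos: [0.563, 0.0123, 0.0473]
tool_rot: [0.011, 1.561, -0.019]
contact_force: [0.3, -1.0, -0.2]
opening: 0.0136
```

```bash
python3 s.py; python3 - <<'E'
from h import *
im=get_image('scene')
cv2.imwrite('pics/s2.png',cv2.resize(im[190:340,190:360,::-1],None,fx=3.5,fy=3.5,interpolation=cv2.INTER_CUBIC))
E
```

```text
10.55 [0.563  0.0123 0.0473] [[0.009, 0.02, 1.0], [-0.005, 1.0, -0.02], [-1.0, -0.005, 0.009]] [ 0.3 -1.  -0.2] [-0.03  0.    0.03] 0.013582267237398265
```

View pics/s2.png

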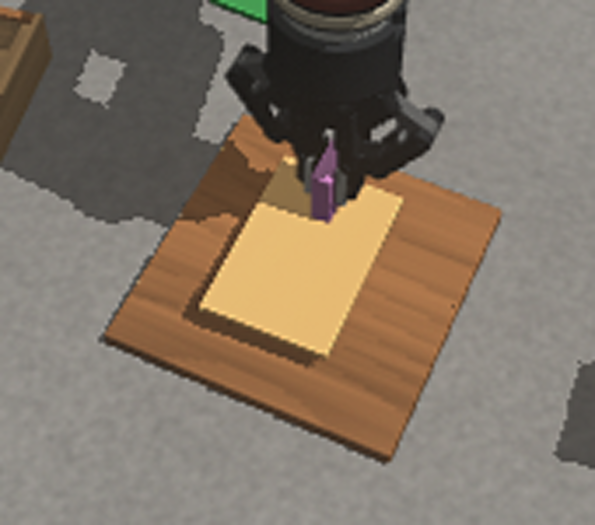

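Call:
arm_command --plan '[[[0.005, 0, -0.002, 0, 0.3, 0, 0.005], [0.005, 0, 0, 0, 0, 0, 0.005], [0.002, 0, 0, 0, 0, 0, 0.005], [0, 0, 0, 0, 0, 0, 0.005]]]'

```text
t: 10.93
tool_pos: [0.561, 0.0122, 0.0346]
tool_rot: [0.012, 1.567, -0.019]
contact_force: [0.6, 0.8, -0.4]
opening: 0.0137
```

```bash
python3 s.py
```

```text
10.9333 [0.561  0.0122 0.0346] [[0.004, 0.02, 1.0], [-0.005, 1.0, -0.02], [-1.0, -0.005, 0.004]] [ 0.6  0.8 -0.4] [ 0.02 -0.    0.01] 0.013727850154827831
```

Call:
arm_command --plan '[[[0.002, 0, 0, 0, 0, 0, 0.005], [0.001, 0, 0, 0, 0, 0, 0.005], [0, 0, 0, 0, 0, 0, 0.005]]]'

```text
t: 11.18
tool_pos: [0.5611, 0.012, 0.0313]
tool_rot: [0.012, 1.567, -0.02]
contact_force: [0.3, 0.9, -0.7]
opening: 0.0132
```

```bash
python3 s.py
```

```text
11.1833 [0.5611 0.012  0.0313] [[0.004, 0.02, 1.0], [-0.005, 1.0, -0.02], [-1.0, -0.005, 0.004]] [ 0.3  0.9 -0.7] [0.   0.03 0.01] 0.013206227035583353
```

Call:
arm_command --plan '[[[0.001, 0, 0, 0, 0, 0, 0.005], [0.001, 0, 0, 0, 0, 0, 0.005], [0, 0, 0, 0, 0, 0, 0.005]]]'

```text
t: 11.43
tool_pos: [0.562, 0.0119, 0.0316]
tool_rot: [0.012, 1.566, -0.019]
contact_force: [-0.0, 0.4, -1.4]
opening: 0.0137
```

```bash
python3 s.py
```

```text
11.4333 [0.562  0.0119 0.0316] [[0.005, 0.02, 1.0], [-0.005, 1.0, -0.02], [-1.0, -0.005, 0.005]] [-0.   0.4 -1.4] [-0.04  0.    0.02] 0.013651279793343263
```

Call:
arm_command --plan '[[[0.002, 0, 0, 0, 0, 0, 0.005], [0.001, 0, 0, 0, 0, 0, 0.005]]]'

```text
t: 11.6
tool_pos: [0.563, 0.0117, 0.0311]
tool_rot: [0.012, 1.565, -0.019]
contact_force: [-2.8, -0.6, 4.2]
opening: 0.0133
```

```bash
python3 s.py
```

```text
11.6 [0.563  0.0117 0.0311] [[0.006, 0.02, 1.0], [-0.005, 1.0, -0.02], [-1.0, -0.005, 0.006]] [-2.8 -0.6  4.2] [0.27 0.59 0.08] 0.013285291793511586
```

Contact was felt (+4 N up), so I'll release gently.

Call:
arm_command --plan '[[[0.0005, 0, 0, 0, 0.1, 0, 0.013], [0, 0, 0, 0, 0, 0, 0.016], [0, 0, 0, 0, 0, 0, 0.022], [0, 0, 0, 0, 0, 0, 0.03], [0, 0, 0, 0, 0, 0, 0.04], [0, 0, 0, 0, 0, 0, 0.04], [0, 0, 0, 0, 0, 0, 0.04]]]' --squeeze 20

```text
t: 12.18
tool_pos: [0.5638, 0.0116, 0.0305]
tool_rot: [0.011, 1.565, -0.02]
contact_force: [1.1, -0.3, 0.1]
opening: 0.0399
```

```bash
python3 s.py
```

```text
12.1833 [0.5638 0.0116 0.0305] [[0.006, 0.02, 1.0], [-0.005, 1.0, -0.02], [-1.0, -0.005, 0.006]] [ 1.1 -0.3  0.1] [ 0.02  0.02 -0.04] 0.03994550545744891
```

Released. Next: retreat straight up, then sideways towards the robot.

Call:
arm_command --plan '[[[-0.01, 0, 0, 0, 0, 0, 0.04], [-0.02, 0, 0, 0, 0, 0, 0.04], [-0.03, 0, 0, 0, 0, 0, 0.04], [-0.03, 0, 0, 0, 0, 0, 0.04], [-0.03, 0, 0, 0, 0, 0, 0.04], [-0.03, 0, 0, 0, 0, 0, 0.04], [-0.02, 0.02, -0.02, 0, 0, 0, 0.04], [0, 0.025, -0.025, 0, 0, 0, 0.04], [0, 0.025, -0.025, 0, 0, 0, 0.04], [0, 0.025, -0.025, 0, 0, 0, 0.04], [0, 0.025, -0.02, 0, 0, 0, 0.04], [0, 0.01, 0, 0, 0, 0, 0.04], [0, 0, 0, 0, 0, 0, 0.04]]]'

```text
t: 13.27
tool_pos: [0.447, 0.149, 0.2185]
tool_rot: [0.018, 1.554, -0.021]
contact_force: [0.5, -0.6, -1.0]
opening: 0.0402
```

```bash
python3 s.py; python3 - <<'E'
from h import *
im=get_image('scene'); print([(round(d['conf'],2),w(T('scene'),d['at']).round(3)) for n in('lilac_lid','teal_lid') for d in mark_of('scene',n)])
cv2.imwrite('pics/s3.png',cv2.resize(im[150:350,130:450,::-1],None,fx=2.5,fy=2.5,interpolation=cv2.INTER_CUBIC))
E
```

```text
13.2667 [0.447  0.149  0.2185] [[0.016, 0.025, 1.0], [-0.002, 1.0, -0.025], [-1.0, -0.002, 0.016]] [ 0.5 -0.6 -1. ] [-0.06 -0.03 -0.01] 0.040209161470264695
[(0.6, array([ 0.37 , -0.082, -0.002])), (0.59, array([0.608, 0.008, 0.017])), (0.75, array([0.588, 0.273, 0.039]))]
```

View pics/s3.png

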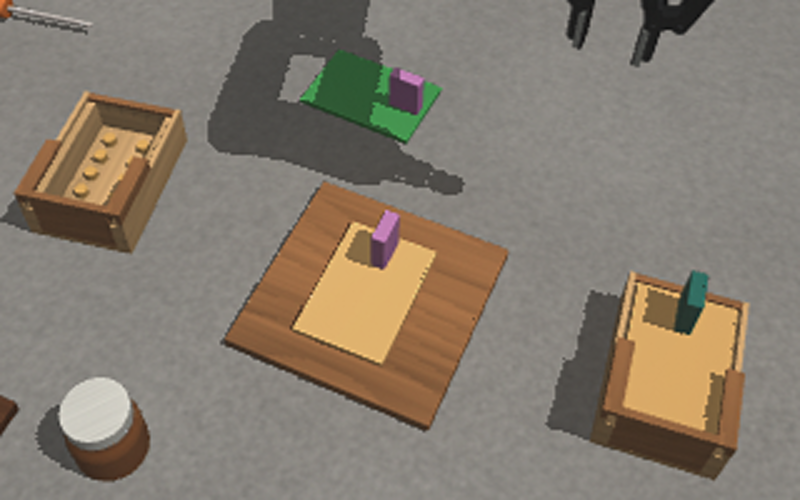

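The lid lies flat, handle up, in the middle of the board. The lilac box (left) is open and the teal lid is in place. The gripper is well clear.

```bash
python3 -c "
from station import *
print(finish_job())"
```

```text
the job is handed in; nothing more can be done
None
```

The lilac-handled lid is off its box and lying flat, handle up, near the middle of the gold-ring board. I handed the job in at about 13.3 s of the 38 s allowed.

**What I did:**
- I pinched the handle and raised the lid about 8 mm level, and a wrist picture showed it clear of the lip.
- I slid it about 95 mm towards the handle end, with wrist forces around 1 N.
- I carried it to the board and lowered it until I felt about 4 N of contact, then let go and backed away.

**Last checks:**
- The final scene picture shows the lilac box open with its rivets inside. It also shows the lid flat on the board, the teal lid and the green look-alike where they were, and the gripper clear.
- The network put the set-down lid at about (0.608, 0.008), against a board centre of about (0.598, 0.012).
- It put the teal lid at (0.588, 0.273), within about 3 mm of its first reading.

**Disagreements:**
- Early readings of the handle's position differed by about 7 mm sideways. I used the closer, settled view, and the network agreed with it.
- The networks also kept reporting the green look-alike as the lilac lid, which I ruled out from the pictures.

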